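# Re-set the divider of a card tray with its squeeze release

## Task

The grey card tray on the desk has a sliding divider that is locked in one notch of its comb. Squeeze the red release lever fully against the black grip post, keep it squeezed while you slide the divider to the notch beside the green tab, then let go so that the lever springs back and locks the divider there.

Things in the scene. Friction and masses are not known exactly. Their poses are not given: they have to be found in the camera images.
- grip (a point): Divider's grip point, 88 mm above desk, moves with it. z up; y along the tray (slide direction); x from red lever (robot's side) to black post. Both are upright, 30 mm wide in y, 60-110 mm above desk. Outer faces: post x=+12.5 mm, fixed; lever -27.5 mm free, -12.5 mm squeezed: close two fingers along x centred here. Below 66 mm: divider plate, walls and, at the +y end, card packs.
- divider (a joint): Divider's place along the tray in m, positive along +y of grip, stops at +-0.072. Notches at -0.060, -0.030, 0 (the start), 0.030, 0.060. Slides with about 0.5 N friction once unlocked. The comb's teeth have sloping tips, so a lever let go within about 10 mm of a notch draws the divider into it. About 1 mm play when locked.
- release (a joint): Inward travel of the red release lever in m, along +x of grip: 0 released (its steel pin sits in a notch of the comb and locks the divider), 0.015 fully squeezed; above 0.013 the pin is clear of the comb. Its spring takes 3 N to start, 6 N fully in, and pushes it out again when let go.
- green_tab: Green plastic tab, 20 mm wide along the tray, 18 deep, 26 high, fixed on the ledge on the tray's lever side. Origin: centre of its underside, 6 mm above the desk; its y along the tray is that of the notch it marks, one of the four other than the start. Axes parallel to grip's. Yellow, orange and blue tabs of the same shape mark the other notches.

How it is judged:
By the outcome, as a careful person would: the job done as asked, in the order asked, and still so for the second after the job is handed in, with the robot touching nothing.
It also fails if it takes over 29 s, if anything falls off the work surface, if the arm or the gripper's body presses on something with over 40 N, if the wrist force passes 120 N, or if a joint passes its speed limit or range.

## Robot

A 7-joint arm with a two-finger parallel gripper is mounted at the origin on a cart in front of the work surface, level with it; the furniture and walls round the work are solid. World frame = base frame: x ahead of the robot, y to its left, z up, the work surface at z = 0. Lengths are in m, angles in rad, forces in N, time in s.
With the tool pointing down it reaches from about 0.425 to 0.8 m from the base axis. Payload 8.3 kg.
Tool frame: the origin (TCP) lies at the very end of the fingers, on their centre line; the grasp point (between the pads) lies grip_depth behind it (grip_depth is the distance from the TCP to the grasp point, in m); z points along the fingers, y is the line along which they close (so a half turn about z gives the same grasp; the last joint's range is limited). The gripper opens to 85 mm and grips with 20 to 120 N. Pads are 22 mm wide; open, the fingers measure 114 mm over their backs; the gripper's body (76 mm by 85 mm) begins 54 mm behind the grasp point. The pads swing forward as they close: fully open they stand 13 mm farther back than shut.
Start: joints at [-1.266, 0.383, 0.016, 1.37, -0.006, 1.388, -0.046], TCP at [0.225, 0.583, 0.231] pointing down, gripper open.
Joint ranges: [-2.95, 2.95], [-0.25, 2.06], [-1.52, 1.56], [0.18, 2.33], [-1.44, 4.58], [0.02, 2.06], [-3.01, 3.01]. Speed limits (rad/s): [2.39, 2.39, 3.01, 3.01, 3.14, 3.14, 3.14].

## Interface

Orientations are given as a unit quaternion [x, y, z, w].
In Python, from station import * gives the robot as it stands.
- The arm moves only by the tool move_arm, never from a script. Its argument "commands" is text: rows parted by semicolons, each of 4 numbers parted by spaces: the shift along the tool's x, y, z in m, then the turn about the tool's z in degrees. A call has 1 to 10 rows; each row shifts and turns the commanded pose from where the row before left it, along the tool's axes as they then stand; what a row does not reach is not made up. A row lasts 1/8 s, in which the tool goes at most 62.5 mm and 10.7 degrees, less where a joint would pass 70% of its speed; a pose out of reach is approached as far as the arm can. A call with a gripper value outside its range is refused whole. "claw" is the opening, from 0 (shut) to 1 (fully open), set as the call begins (left out, the last holds). The fingers move at their own pace and stop on an object; "newtons" is the grip in N (left out, the last holds). Time passes only in rows, so rows that do not move let the fingers close. It gives the time, the measured TCP pose, the force, the opening and the grip force at its end, in the units of the state.
- observe(): the state, without advancing time (a new reading comes with each control period).
- grab_frame(name): name is "scene" or "top" or "wrist"; returns (picture, depth): 384x512x3 uint8, red, green, blue; 384x512 float32, m along the optical axis (not along the pixel's ray), 0 where there is no reading.
- get_calibration(name): a dict with "mtx" (3x3 intrinsics, pixels), "rvec" (rotation vector, rad) and "tvec" (3), from world to camera coordinates, as OpenCV has them; the wrist camera has in their place "tool_from_camera" (4x4, takes a point from camera to tool coordinates, whose origin is the TCP and whose axes are the flange's). Camera axes: x right, y down, z forward; pixel columns grow to the right and rows downward; lengths in m; the calibration is good to about 2 mm. A picture is of the moment at which its call begins: read the wrist's pose just before it. get_calibration takes no time and is no camera call.
- sign_off(): hands the job in; it is judged then, once.
Trained networks look in the newest picture that a camera, given by its name, has taken for a name from the list of things; names that differ only in an ending like _2 or _b are one class to them, and where a whole thing is asked for, a point or a joint stands for the part that bears it (a point fixed in the world has none). Each returns a list of dicts, best first, with "confidence" (0 to 1); they miss things now and then, are a little off and sometimes report something else, mostly with a low value. They report only what shows in the picture. A call takes as long as a camera call.
- recognise(camera, name): "point" ([x, y, z] in m, in world coordinates, good to about 4 mm: the middle of the surface that is visible of it).
The state is a dict: "clock": time; "q": joint angles; "qd": joint speeds; "joint_efforts": joint torques, N m; "ee_pos": TCP position; "tool_rot": TCP orientation; "contact_force": force on the tool from outside, world axes, zero at the start; "ft_torque": the same for the moment, N m; "gripper_width": finger opening in m; "grip_force": force on a finger pad.
Only numpy, scipy, OpenCV 4.12 (cv2) and the standard library are available. Lean on these libraries where they do the work, as an engineer would, in place of code of your own. Each camera call takes 0.05 s, during which the arm holds its last target. There are 200 camera calls.

## Working session

There is one attempt and no reset: what is moved stays moved. The work goes in short steps, Python scripts to look and compute and a tool call to move; the robot and the scene stay as the last step left them, time stands still between calls to the robot, and variables do not carry over. Pictures are saved under pics/ and viewed, at most 10 in all, crops included, and the job is handed in when it is done.

Besides the shell and the picture viewer there is one more tool, called as name(argument=value, ...), one argument or row to a line, values as JSON. move_arm: Moves the arm, as the interface text tells. Its arguments: {"type":"object","properties":{"commands":{"type":"string"},"claw":{"type":"number"},"newtons":{"type":"number"}},"required":["commands"]}

```bash
mkdir -p pics
cat > h.py <<'E'
from station import *
import numpy as np, cv2
from scipy.spatial.transform import Rotation as R
E
python3 - <<'E'
from h import *
s=observe(); print(s['clock'],s['ee_pos'],s['tool_rot'],s['gripper_width']); print(R.from_quat(s['tool_rot']).as_matrix().round(3))
ims=[]
for c in ['scene','top']:
    p,d=grab_frame(c); cv2.imwrite(f'pics/{c}0.png',p[...,::-1])
    np.save(f'{c}.npy',d)
    for n in ['grip','green_tab','divider','release']:
        for r in recognise(c,n)[:3]: print(c,n,r)
print(get_calibration('wrist'), [k for k in s])
E
```

```text
0.0 [0.22454454 0.58273095 0.23025469] [ 1.82853539e-01  9.83139667e-01 -9.78153299e-04 -1.43861149e-04] 0.0856252204564227
[[-0.933  0.36  -0.001]
 [ 0.36   0.933 -0.002]
 [-0.    -0.002 -1.   ]]
scene grip {'point': [0.5466, 0.0002, 0.0515], 'confidence': 0.74}
scene green_tab {'point': [0.4564, -0.0351, 0.0137], 'confidence': 0.57}
scene divider {'point': [0.5449, -0.0009, 0.0483], 'confidence': 0.69}
scene divider {'point': [0.5242, 0.0034, 0.0711], 'confidence': 0.15}
scene release {'point': [0.524, 0.0034, 0.0708], 'confidence': 0.6}
top grip {'point': [0.5514, 0.004, 0.0292], 'confidence': 0.91}
{'mtx': array([[277.28598086,   0.        , 254.31856629],
       [  0.        , 277.28598086, 194.26058637],
       [  0.        ,   0.        ,   1.        ]]), 'tool_from_camera': array([[ 2.07766642e-04, -9.64740776e-01, -2.63201809e-01,
         6.70057212e-02],
       [ 9.99999888e-01,  8.86971065e-05,  4.64270758e-04,
        -1.40186030e-03],
       [-4.24555692e-04, -2.63201876e-01,  9.64740686e-01,
        -1.42276960e-01],
       [ 0.00000000e+00,  0.00000000e+00,  0.00000000e+00,
         1.00000000e+00]])} ['clock', 'q', 'qd', 'joint_efforts', 'ee_pos', 'tool_rot', 'contact_force', 'ft_torque', 'grip_force', 'gripper_width']
```

View pics/scene0.png

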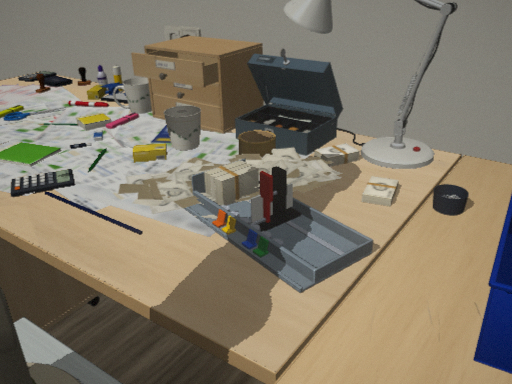

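View pics/top0.png

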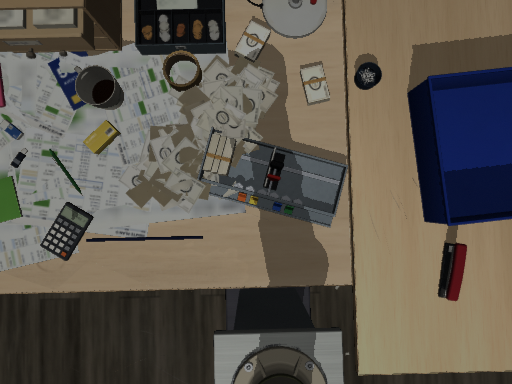

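```bash
python3 -c "
import station;print([n for n in dir(station) if n[0]!='_'])"
```

```text
['PlanningError', 'get_calibration', 'grab_frame', 'grip_depth', 'observe', 'recognise', 'sign_off']
```

The scene view shows the red lever at about (267,195) and the black post at (279,190). The tabs run orange (221,218), yellow (230,225), blue (250,240), green (262,246). Orange is at the card end (+y), so green marks the −0.060 notch. The top view agrees: green is at (289,210), and the tray is turned about −17°.

Run:
```python
from h import *
print(grip_depth)
def world(c,mask):
    k=get_calibration(c);K=k['mtx'];Rm=cv2.Rodrigues(np.array(k['rvec']))[0];t=np.array(k['tvec']).ravel()
    d=np.load(c+'.npy');v,u=np.nonzero(mask&(d>0));z=d[v,u]
    P=np.c_[(u-K[0,2])/K[0,0]*z,(v-K[1,2])/K[1,1]*z,z]
    return (P-t)@Rm,u,v
roi={'scene':(slice(155,262),slice(205,300)),'top':(slice(130,225),slice(200,350))}
for c in ['scene','top']:
    p=cv2.imread(f'pics/{c}0.png');h=cv2.cvtColor(p,cv2.COLOR_BGR2HSV);H,S,V=[h[...,i].astype(int) for i in range(3)]
    m0=np.zeros(H.shape,bool);m0[roi[c]]=1
    ms={'orange':(H>5)&(H<17)&(S>200)&(V>120),'yellow':(H>20)&(H<32)&(S>200)&(V>120),'blue':(H>105)&(H<125)&(S>170)&(V>70),'green':(H>45)&(H<80)&(S>150),'red':((H<5)|(H>172))&(S>150)&(V>60),'black':(V<30)}
    for n,m in ms.items():
        P,u,v=world(c,m&m0)
        if len(P)==0: print(c,n,0);continue
        print(c,n,len(P),'px',np.median(u),np.median(v),'med',np.median(P,0).round(4),'max z',P[:,2].max().round(3))
        if n in('red','black'):
            Q=P[P[:,2]>.095]; print('   top',len(Q),Q.mean(0).round(4) if len(Q) else '')
```

```text
0.0187
scene orange 110 px 220.0 219.0 med [0.4891 0.0796 0.017 ] max z 0.031
scene yellow 57 px 228.0 228.0 med [0.4775 0.0556 0.0121] max z 0.031
scene blue 39 px 248.0 244.0 med [ 0.4579 -0.0068  0.0113] max z 0.031
scene green 39 px 259.0 251.0 med [ 0.4489 -0.0349  0.0114] max z 0.031
scene red 383 px 267.0 191.0 med [0.5249 0.0017 0.0784] max z 0.111
   top 103 [0.5253 0.0021 0.1043]
scene black 409 px 278.0 214.0 med [ 0.5492 -0.0082  0.0201] max z 0.111
   top 10 [ 0.5511 -0.0024  0.102 ]
top orange 13 px 243.0 197.0 med [0.4861 0.0755 0.0105] max z 0.031
top yellow 0
top blue 31 px 277.0 208.0 med [ 0.4571 -0.0074  0.0106] max z 0.032
top green 52 px 288.0 209.0 med [ 0.4536 -0.0357  0.0126] max z 0.033
top red 29 px 274.0 176.0 med [0.5294 0.003  0.1091] max z 0.112
   top 29 [0.5291 0.0038 0.1091]
top black 526 px 276.0 168.0 med [ 0.5503 -0.0064  0.0181] max z 0.112
   top 94 [ 0.5538 -0.0026  0.1074]
```

```bash
cat >> h.py <<'E'
def plan(target,yaw,n,s=None):
    """rows (tool axes, mm-rounded) from the present pose to target; yaw = world angle of tool y, deg"""
    s=s or observe(); p=np.array(s['ee_pos']); M=R.from_quat(s['tool_rot']).as_matrix()
    cur=np.degrees(np.arctan2(M[1,1],M[0,1])); turn=round((cur-yaw)/n,1)
    p=p.copy(); out=[]
    for i in range(n):
        d=(np.array(target)-p)/(n-i); r=np.round(M.T@d,4); out.append(f"{r[0]:.4f} {r[1]:.4f} {r[2]:.4f} {turn}")
        p=p+M@r; M=M@R.from_euler('z',turn,degrees=True).as_matrix()
    print('; '.join(out)); print('end',p.round(4),np.degrees(np.arctan2(M[1,1],M[0,1])).round(1))
E
python3 -c "
from h import *
plan([.548,-.003,.2],-19,13)"
```

```text
-0.0394 -0.0331 0.0024 6.8; -0.0431 -0.0282 0.0024 6.8; -0.0461 -0.0229 0.0024 6.8; -0.0485 -0.0173 0.0024 6.8; -0.0502 -0.0115 0.0024 6.8; -0.0512 -0.0054 0.0024 6.8; -0.0515 0.0007 0.0024 6.8; -0.0511 0.0068 0.0024 6.8; -0.0499 0.0127 0.0024 6.8; -0.0480 0.0186 0.0024 6.8; -0.0455 0.0241 0.0024 6.8; -0.0423 0.0293 0.0024 6.8; -0.0386 0.0342 0.0025 6.8
end [ 0.548 -0.003  0.2  ] -19.5
```

move_arm(
  commands="-0.039 -0.033 0.002 6.8; -0.043 -0.028 0.002 6.8; -0.046 -0.023 0.002 6.8; -0.048 -0.017 0.002 6.8; -0.050 -0.011 0.002 6.8; -0.051 -0.005 0.002 6.8; -0.051 0.001 0.002 6.8; -0.051 0.007 0.002 6.8; -0.050 0.013 0.002 6.8; -0.048 0.019 0.002 6.8",
  claw=1,
)

```text
clock: 1.75
ee_pos: [0.4748, 0.1336, 0.2116]
tool_rot: [0.703, 0.712, 0.0, 0.0]
contact_force: [0.9, 0.6, 0.5]
gripper_width: 0.085
grip_force: 0.0
```

move_arm(
  commands="-0.045 0.024 0.002 6.8; -0.042 0.029 0.002 6.8; -0.038 0.034 0.002 6.2; 0 0 0 0; 0 0 0 0",
)

```text
clock: 2.38
ee_pos: [0.5482, 0.0014, 0.2052]
tool_rot: [0.813, 0.582, -0.0, -0.0]
contact_force: [0.3, -0.0, 0.2]
gripper_width: 0.0853
grip_force: 0.0
```

Run:
```python
from h import *
s=observe(); print(s['clock'],s['ee_pos'],s['qd'].round(3) if hasattr(s['qd'],'round') else s['qd'],s['contact_force'])
M=R.from_quat(s['tool_rot']).as_matrix();print(M.round(3))
p,d=grab_frame('wrist');cv2.imwrite('pics/w1.png',p[...,::-1]);np.save('w1.npy',d)
T=np.eye(4);T[:3,:3]=M;T[:3,3]=s['ee_pos'];np.save('T1.npy',T)
for n in ['grip','release']: print(n,recognise('wrist',n)[:2])
```

```text
2.375 [0.54819299 0.00141956 0.20515854] [-0.022 -0.009 -0.022  0.006 -0.001  0.     0.   ] [ 0.32399667 -0.04589045  0.23778559]
[[ 0.323  0.946 -0.   ]
 [ 0.946 -0.323  0.   ]
 [ 0.    -0.    -1.   ]]
grip [{'point': [0.5494, 0.0056, 0.0595], 'confidence': 0.83}]
release [{'point': [0.5317, 0.0137, 0.1035], 'confidence': 0.85}]
```

View pics/w1.png

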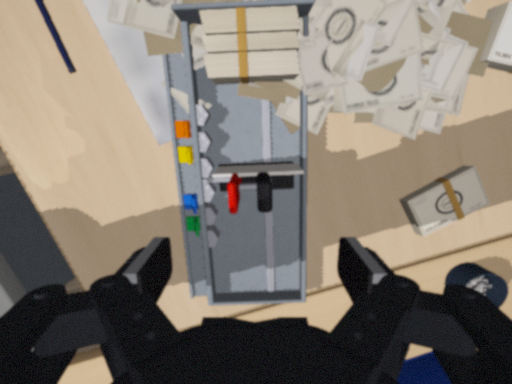

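Wrist view: the red lever top is at (233,193), the black post at (264,192), and the tabs run down the left from (183,129) to green at (193,224). Next I'll compute positions from depth.

Run:
```python
from h import *
k=get_calibration('wrist');K=k['mtx'];T=np.load('T1.npy')@k['tool_from_camera'];d=np.load('w1.npy')
h=cv2.cvtColor(cv2.imread('pics/w1.png'),cv2.COLOR_BGR2HSV);H,S,V=[h[...,i].astype(int) for i in range(3)]
v,u=np.mgrid[:384,:512];X=np.stack([(u-K[0,2])/K[0,0]*d,(v-K[1,2])/K[1,1]*d,d,np.ones_like(d)],-1)@T.T
tab={}
box=lambda a,b,c,e:(u>a)&(u<b)&(v>c)&(v<e)&(d>0)
for n,b,m in [('orange',(170,200,115,140),(H>3)&(H<18)&(S>170)),('yellow',(170,200,144,168),(H>20)&(H<35)&(S>170)),('blue',(175,205,190,213),(H>105)&(H<128)&(S>150)),('green',(180,208,212,238),(H>45)&(H<80)&(S>120))]:
    P=X[box(*b)&m][:,:3];P=P[(P[:,2]>.025)&(P[:,2]<.038)];tab[n]=P.mean(0);print(n,len(P),tab[n].round(4))
A=tab['orange']-tab['green'];B=tab['yellow']-tab['blue'];print([np.degrees(np.arctan2(x[0],x[1])).round(2) for x in(A,B)],np.linalg.norm(A))
a=np.arctan2(A[0],A[1]);ey=np.array([np.sin(a),np.cos(a)]);ex=np.array([np.cos(a),-np.sin(a)])
for n,b in [('lever',(222,247,165,220)),('post',(250,280,165,220))]:
    P=X[box(*b)][:,:3];P=P[(P[:,2]>.103)];x,y=P[:,:2]@ex,P[:,:2]@ey
    print(n,len(P),P.mean(0).round(4),'x',np.percentile(x,[2,50,98]).round(4),'y',np.percentile(y,[2,50,98]).round(4))
c=sum(tab.values())/4;print('tabs centre along',c[:2]@ey,'tcp',(T:=np.load('T1.npy')[:2,3])@ex,T@ey)
```

```text
orange 58 [0.4934 0.0778 0.0299]
yellow 60 [0.4849 0.0492 0.0299]
blue 49 [ 0.4682 -0.0075  0.03  ]
green 49 [ 0.4597 -0.0362  0.0298]
[np.float64(16.48), np.float64(16.47)] 0.1188169817100167
lever 283 [0.5283 0.0053 0.1088] x [0.5011 0.5052 0.5087] y [0.1406 0.1548 0.1682]
post 481 [ 0.5557 -0.0029  0.1088] x [0.5271 0.5337 0.5405] y [0.1407 0.155  0.1683]
tabs centre along 0.15516715122447194 tcp 0.5252638595523997 0.15689311680344417
```

```bash
python3 -c "
from h import *
s=observe();print(s['ee_pos'])
plan([.5506,-.0014,.0705],-16.5,4)"
```

```text
[0.54803445 0.00264597 0.20530714]
-0.0008 0.0009 0.0337 -0.6; -0.0008 0.0010 0.0337 -0.6; -0.0008 0.0009 0.0337 -0.6; -0.0008 0.0009 0.0337 -0.6
end [ 0.5506 -0.0014  0.0705] -16.3
```

move_arm(
  commands="-0.002 0.002 0.015 -1.2; -0.001 0.002 0.03 -1.1; 0 0 0.04 0; 0 0 0.03 0; 0 0 0.02 0; 0 0 0 0; 0 0 0 0",
)

```text
clock: 3.4
ee_pos: [0.5514, -0.0029, 0.0707]
tool_rot: [0.801, 0.598, 0.0, 0.0]
contact_force: [1.5, 0.4, 0.7]
gripper_width: 0.0851
grip_force: 0.0
```

```bash
python3 -c "
from h import *
s=observe();print(s['ee_pos'],s['contact_force'])
plan([.5506,-.0014,.0705],-16.5,1)
p,d=grab_frame('wrist');cv2.imwrite('pics/w2.png',p[...,::-1])"
```

```text
[ 0.55139051 -0.00294825  0.07074515] [1.47061752 0.42237223 0.72712946]
0.0013 -0.0012 0.0002 -0.0
end [ 0.5506 -0.0014  0.0705] -16.5
```

View pics/w2.png

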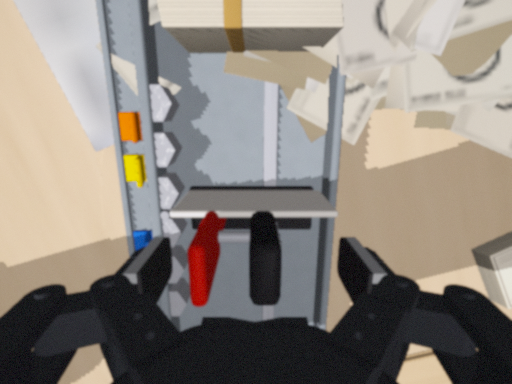

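The open fingers straddle the lever (205,260) and post (265,258), centred near x≈254. I'll make the small correction and squeeze.

move_arm(
  commands="0.001 -0.001 0 0; 0 0 0 0; 0 0 0 0; 0 0 0 0; 0 0 0 0; 0 0 0 0; 0 0 0 0; 0 0 0 0",
  claw=0,
  newtons=30,
)

```text
clock: 4.45
ee_pos: [0.5511, -0.0019, 0.0707]
tool_rot: [0.802, 0.598, 0.0, 0.0]
contact_force: [4.1, -0.5, 4.2]
gripper_width: 0.0241
grip_force: 33.7
```

move_arm(
  commands="-0.005 0 0 0; -0.008 0 0 0; -0.010 0 0 0; -0.010 0 0 0; -0.010 0 0 0; -0.010 0 0 0; -0.007 0 0 0; 0 0 0 0; 0 0 0 0; 0 0 0 0",
)

```text
clock: 5.7
ee_pos: [0.5338, -0.0599, 0.0707]
tool_rot: [0.802, 0.598, 0.0, 0.001]
contact_force: [5.9, -1.4, 4.8]
gripper_width: 0.024
grip_force: 34.0
```

```bash
python3 -c "
from h import *
s=observe();p=s['ee_pos'];print(p,s['contact_force'],s['gripper_width'],s['grip_force'])
a=np.radians(16.5);print('tray y rel',(p[0]-.5511)*np.sin(a)+(p[1]+.0019)*np.cos(a), 'x',(p[0]-.5511)*np.cos(a)-(p[1]+.0019)*np.sin(a))
p,d=grab_frame('scene');cv2.imwrite('pics/s2.png',cv2.resize(p[170:300,190:380,::-1],None,fx=4,fy=4))"
```

```text
[ 0.53384833 -0.05993898  0.07068953] [ 5.85523197 -1.4032749   4.83645871] 0.024007711370812163 34.03363287448883
tray y rel -0.06054865710757111 x -5.728481041114564e-05
```

View pics/s2.png

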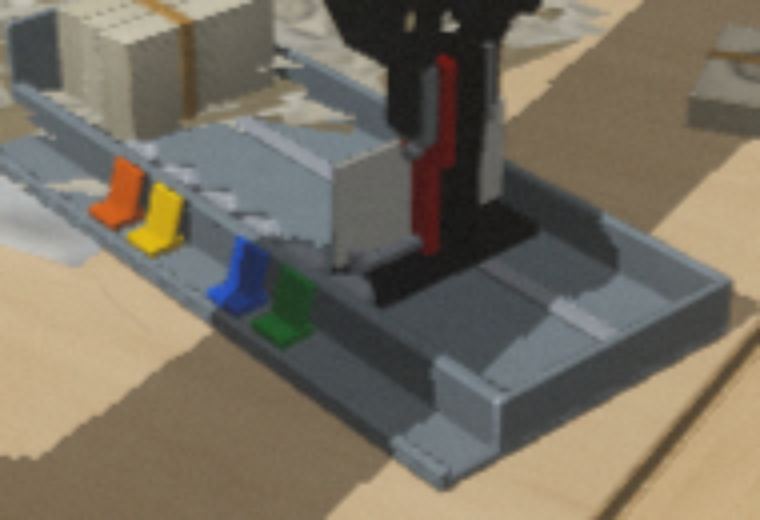

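The divider has moved to a spot opposite the green tab (285,305), with the lever still squeezed. Releasing now.

move_arm(
  commands="0 0 0 0; 0 0 0 0; 0 0 0 0; 0 0 0 0; 0 0 0 0; 0 0 0 0; 0 0 0 0; 0 0 0 0",
  claw=1,
)

```text
clock: 6.75
ee_pos: [0.5334, -0.0593, 0.0703]
tool_rot: [0.802, 0.598, -0.0, 0.0]
contact_force: [-0.1, 0.8, -0.1]
gripper_width: 0.0854
grip_force: 0.0
```

move_arm(
  commands="0 0 -0.02 0; 0 0 -0.04 0; 0 0 -0.04 0; 0 0 -0.03 0; 0 0 0 0; 0 0 0 0",
)

```text
clock: 7.5
ee_pos: [0.533, -0.0591, 0.1997]
tool_rot: [0.802, 0.598, -0.0, -0.0]
contact_force: [0.1, 1.4, -0.5]
gripper_width: 0.085
grip_force: 0.0
```

Run:
```python
from h import *
s=observe();print(s['clock'],s['ee_pos'],s['gripper_width'],s['contact_force'])
T=np.eye(4);T[:3,:3]=R.from_quat(s['tool_rot']).as_matrix();T[:3,3]=s['ee_pos']
p,d=grab_frame('wrist');cv2.imwrite('pics/w3.png',p[...,::-1])
k=get_calibration('wrist');K=k['mtx'];T=T@k['tool_from_camera']
v,u=np.mgrid[:384,:512];X=np.stack([(u-K[0,2])/K[0,0]*d,(v-K[1,2])/K[1,1]*d,d,np.ones_like(d)],-1)@T.T
h=cv2.cvtColor(p,cv2.COLOR_RGB2HSV).astype(int);red=((h[...,0]<5)|(h[...,0]>172))&(h[...,1]>150);g=(h[...,0]>45)&(h[...,0]<80)&(h[...,1]>120)&(X[...,2]>.025)&(X[...,2]<.035)&(d>0)
a=np.radians(16.5);ex=np.array([np.cos(a),-np.sin(a)]);ey=np.array([np.sin(a),np.cos(a)])
near=np.hypot(X[...,0]-.534,X[...,1]+.06)<.05
tops=near&(X[...,2]>.103)&(X[...,2]<.115)
for n,m in [('lever',tops&red),('post',tops&(h[...,2]<60)),('green',g&(np.hypot(X[...,0]-.46,X[...,1]+.036)<.03))]:
    P=X[m][:,:2];print(n,len(P),'x',np.percentile(P@ex,[2,50,98]).round(4),'y',np.percentile(P@ey,[2,50,98]).round(4))
```

```text
7.5 [ 0.53302196 -0.05910204  0.19969543] 0.08499641169067415 [ 0.07901474  1.44957658 -0.50654017]
lever 274 x [0.5015 0.5052 0.5086] y [0.0812 0.0956 0.1078]
post 448 x [0.5279 0.5339 0.5394] y [0.0813 0.0956 0.1078]
green 60 x [0.4482 0.451  0.453 ] y [0.0862 0.0953 0.1035]
```

View pics/w3.png

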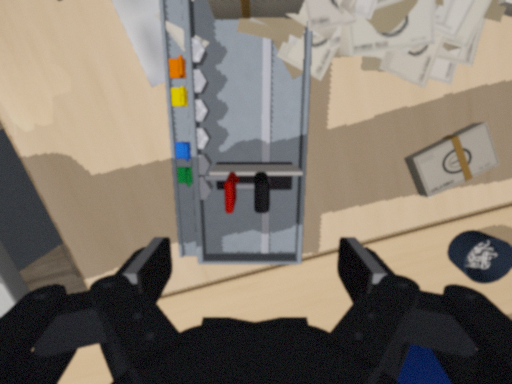

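The divider sits level with the green tab (185,175): 0.0956 against 0.0953 m along the tray. The lever at (231,190) is back at its released distance from the post, and the robot is clear.

```bash
python3 -c "
from station import *
print(sign_off())"
```

```text
the job is handed in; nothing more can be done
None
```

The divider is now in the notch beside the green tab (−0.060), the lever has sprung back to its released position, and I handed the job in with the arm clear after about 7.5 s.

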